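# Lay the tall housing down against the stop bar

### The job

The tall blue housing stands on the inspection plate with its open end up. Put a fingertip into the open end, tip the housing over away from the stop bar and ease it down gently onto its side on the mat - do not pick it up and do not let it drop - then push it along the mat until its foot end sits flush against the stop bar. Leave everything else on the bench where it is.

Things in the scene. Friction and masses are not known exactly. Their poses are not given: they have to be found in the camera images.
- housing: Tall blue aluminium housing, a rectangular tube open at both ends: 56 (x) x 90 (y) x 140 (z, tube axis) mm, walls 3, mouth 50 x 84 inside, 0.24-0.48 kg, loose. Origin: centre of its foot end. Starts standing on the mat: z from foot to mouth, x towards the stop bar. Topples by itself once leaned 22 degrees. Laid down properly its x points up and its z away from the stop bar.
- housing_heel (a point): Middle of the housing's lower foot edge on the side away from the stop bar (-28 mm in the housing's x): the edge it pivots on as it is tipped.
- housing_mouth (a point): Centre of the housing's open mouth, 140 mm above its origin along its z.
- plate: Fixed aluminium inspection plate on the bench, 280 (x) x 170 (y) x 12 mm, with a dark green rubber mat whose top is 15 mm above the bench and a steel stop bar (150 wide, 42 above the mat) bolted across its end on the robot's left. Origin: centre of its underside; x points towards the stop bar, to the robot's left (yaw 1.3 to 2.0 rad).
- stop_face (a point): On the fixed plate: centre of the foot of the stop bar's face that looks at the housing (110 mm from the plate's origin in x), at mat height (15 mm over the bench). Axes as the plate's: x points into the bar, y along it.
- solvent: Bystander, loose, to be left alone: amber glass bottle with black cap and paper label, 48 diameter x 115 tall mm. Origin: centre of its underside.
- blower: Bystander, loose, to be left alone: red rubber dust blower standing nozzle up, 56 diameter x 110 tall mm. Origin: centre of its underside.
- end_panel: Bystander, loose, to be left alone: black plastic end panel of the housing lying flat, 90 x 56 x 7 mm. Origin: centre of its underside.
- sample_box: Bystander, loose, to be left alone: clear open plastic sample box, 85 x 60 x 22 mm. Origin: centre of its underside.
- dish: Bystander, loose, to be left alone: shallow glass dish, 90 diameter x 16 tall mm. Origin: centre of its underside.
- loupe: Bystander, loose, to be left alone: black loupe (magnifier) standing, 42 diameter x 42 tall mm. Origin: centre of its underside.
- driver: Bystander, loose, to be left alone: yellow-handled screwdriver lying flat, 160 long mm. Origin: centre of its underside (screwdriver: middle of its length).

How it is judged:
By the outcome, as a careful person would: the job done as asked, in the order asked, and still so for the second after the job is handed in, with the robot touching nothing.
It also fails if it takes over 61 s, if anything falls off the work surface, if the arm or the gripper's body presses on something with over 40 N, if the wrist force passes 120 N, or if a joint passes its speed limit or range.

### The arm

A 6-joint arm with a two-finger parallel gripper is mounted at the origin on the work surface. World frame = base frame: x ahead of the robot, y to its left, z up, the work surface at z = 0. Lengths are in mm, angles in rad, forces in N, time in s.
With the tool pointing down it reaches from about 300 to 775 mm from the base axis. Payload 14.6 kg.
Tool frame: the origin (TCP) lies at the very end of the fingers, on their centre line; the grasp point (between the pads) lies 19 mm behind it; z points along the fingers, y is the line along which they close (so a half turn about z gives the same grasp; the last joint's range is limited). The gripper opens to 94 mm and grips with 3 to 60 N. Pads are 16 mm wide; open, the fingers measure 119 mm over their backs; the gripper's body (75 mm by 177 mm) begins 78 mm behind the grasp point.
Start: joints at [1.181, 0.3, 1.521, -0, 1.321, -0.067], TCP at [174.47, 521.583, 165.946] pointing down, gripper open.
Joint ranges: [-3.03, 3.03], [-0.79, 2.21], [0.23, 2.52], [-1.04, 4.18], [0, 3.07], [-2.55, 2.55]. Speed limits (rad/s): [2.22, 2.22, 2.57, 3.14, 3.14, 3.14].

### API

Orientations are given as [roll, pitch, yaw] about the fixed x, y, z axes, in that order (R = Rz(yaw) Ry(pitch) Rx(roll)).
In Python, from cell import manip, camera, get_calibration gives the robot as it stands. The module is installed in compiled form; this text tells all that it offers.
- The arm moves only by the tool jog_arm, never from a script. Its argument "plan" is one flat list of numbers, 6 for each row, row after row: the shift along the world's x, y, z in m, then the turn, a rotation vector about the world's x, y, z in degrees. A call has 1 to 20 rows; each row is the pose to reach, as a shift and turn from the pose commanded when the call began; what a row does not reach only later rows make up. A row lasts 1/10 s, in which the tool goes at most 50 mm and 8.59 degrees, less where a joint would pass 70% of its speed; a pose out of reach is approached as far as the arm can. A call with a gripper value outside its range is refused whole. "claw" is the finger opening in m, from 0 to 0.094, set as the call begins (left out, the last holds). The fingers move at their own pace and stop on an object; "force" is the grip in N (left out, the last holds). Time passes only in rows, so rows that repeat a pose let the fingers close. It gives the time, the measured TCP pose, the force, the opening and the grip force at its end, in the units of the state.
- manip.read_state(): the state, without advancing time (a new reading comes with each control period).
- camera(name): name is "scene" or "top" or "wrist"; returns (picture, depth): 480x640x3 uint8, red, green, blue; 480x640 float32, mm along the optical axis (not along the pixel's ray), 0 where there is no reading.
- get_calibration(name): a dict with "fx", "fy", "cx", "cy" (pixels), "origin" and "attitude" of the camera in the world. Camera axes: x right, y down, z forward; pixel columns grow to the right and rows downward; lengths in mm; the calibration is good to about 2 mm. A picture is of the moment at which its call begins: read the wrist's pose just before it. get_calibration takes no time and is no camera call; for the wrist camera it gives the pose at the moment of the call.
- manip.sign_off(): hands the job in; it is judged then, once.
The state is a dict: "clock": time; "joints": joint angles; "qd": joint speeds; "effort": joint torques, N m; "eef_pos": TCP position; "eef_rot": TCP orientation; "wrist_force": force on the tool from outside, world axes, zero at the start; "moment": the same for the moment, N m; "finger_gap": finger opening in mm; "finger_force": force on a finger pad.
Only numpy, scipy, OpenCV 4.12 (cv2) and the standard library are available. Lean on these libraries where they do the work, as an engineer would, in place of code of your own. Each camera call takes 0.05 s, during which the arm holds its last target. There are 200 camera calls.

## Working session

There is one attempt and no reset: what is moved stays moved. The work goes in short steps, Python scripts to look and compute and a tool call to move; the robot and the scene stay as the last step left them, time stands still between calls to the robot, and variables do not carry over. Pictures are saved under pics/ and viewed, at most 13 in all, crops included, and the job is handed in when it is done.

Besides the shell and the picture viewer there is one more tool, called after "Request:" by a JSON object that holds its "name" and its "arguments". jog_arm: Moves the arm, as the interface text tells. Its arguments: {"type":"object","properties":{"plan":{"type":"array"},"claw":{"type":"number"},"force":{"type":"number"}},"required":["plan"]}

```bash
mkdir -p pics
python3 - <<'E'
from cell import manip,camera,get_calibration
import cv2,numpy as np
for n in("scene","top"):
    p,d=camera(n); cv2.imwrite(f"pics/{n}0.png",p[:,:,::-1]); np.savez(f"{n}0.npz",p=p,d=d)
    print(n,get_calibration(n))
print(manip.read_state())
E
```

```text
scene {'fx': 436.9259059916958, 'fy': 436.9259059916958, 'cx': 325.989103687798, 'cy': 231.67580175917976, 'origin': array([1420.71296119, -419.28994399,  748.38366306]), 'attitude': array([-2.14613918, -0.02037712,  1.07494681])}
top {'fx': 547.2338478384876, 'fy': 547.2338478384876, 'cx': 318.72814239228353, 'cy': 231.893346040521, 'origin': array([ 290.66609743,   29.73205547, 1320.2922284 ]), 'attitude': array([-2.91481983e+00, -1.01673983e-03, -1.56486770e+00])}
{'clock': 0.1, 'joints': array([ 1.18142724e+00,  3.00363541e-01,  1.52150868e+00, -4.95199690e-06,
        1.32069076e+00, -6.66019748e-02]), 'qd': array([-0.00103947, -0.00089126, -0.00191618, -0.00011498, -0.00184314,
        0.00031448]), 'effort': array([ 3.19878920e-03, -5.32638645e+01, -3.53284800e+01,  7.10254116e-02,
        2.33854365e-02,  4.10021457e-06]), 'eef_pos': array([174.35931204, 521.34958942, 165.47597501]), 'eef_rot': array([-3.14062416e+00, -5.97916710e-05,  2.81882674e+00]), 'wrist_force': array([-0.64457556, -0.06742127,  0.2464712 ]), 'moment': array([ 0.02832997,  0.0503155 , -0.01278406]), 'finger_force': 0.0, 'finger_gap': 93.66037256319495}
```

View pics/top0.png

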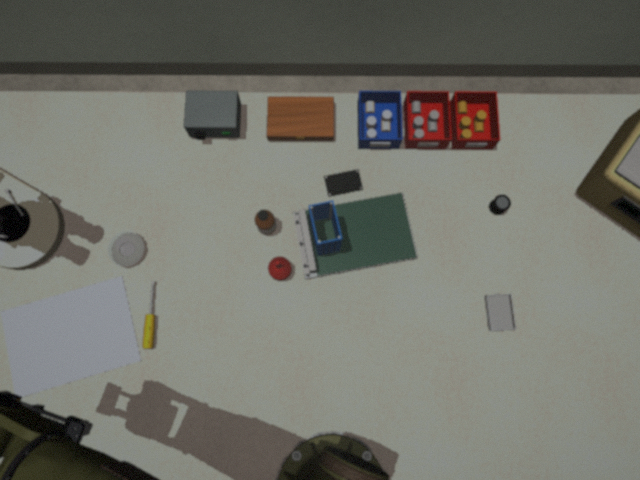

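View pics/scene0.png

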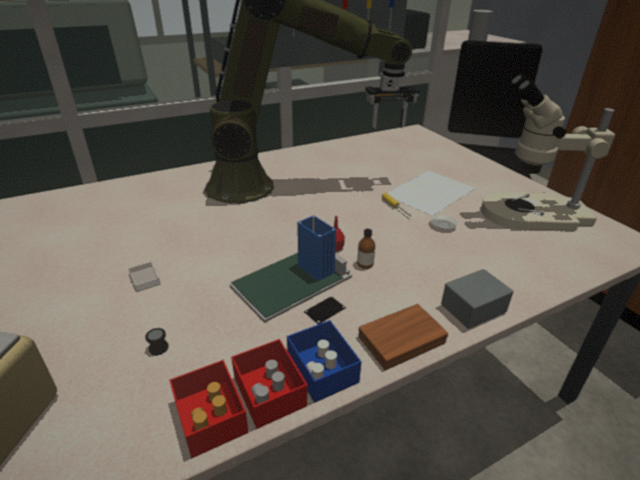

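The top view shows the plate, with the bar at about (305,245), the mat centred on (365,235), and the housing mouth at about (325,222). The blower is at (280,268), the solvent at (265,220) and the end panel at (343,182). The arm is clear of all of them.

```bash
cat > h.py <<'E'
from cell import manip,camera,get_calibration
import cv2,numpy as np
from scipy.spatial.transform import Rotation as Ro
def cal(n):
    c=get_calibration(n); return c,Ro.from_euler('xyz',c['attitude']).as_matrix()
def ray(n,uv,z,cr=None):
    c,R=cr or cal(n); uv=np.atleast_2d(uv).astype(float)
    d=np.c_[(uv[:,0]-c['cx'])/c['fx'],(uv[:,1]-c['cy'])/c['fy'],np.ones(len(uv))]@R.T
    return c['origin']+d*((z-c['origin'][2])/d[:,2])[:,None]
def cloud(n,d,cr=None):
    c,R=cr or cal(n); v,u=np.mgrid[:480,:640]
    P=np.stack([(u-c['cx'])/c['fx']*d,(v-c['cy'])/c['fy']*d,d],-1)@R.T+c['origin']
    P[d==0]=np.nan; return P
E
python3 - <<'E'
from h import *
f=np.load("top0.npz");p,d=f['p'],f['d'];P=cloud("top",d)
hsv=cv2.cvtColor(p,cv2.COLOR_RGB2HSV)
roi=np.zeros(d.shape,bool);roi[150:300,240:430]=1
Z=P[...,2]
def rect(m,name,z=None):
    ys,xs=np.nonzero(m); 
    Q=ray("top",np.c_[xs,ys],z) if z else P[m]
    r=cv2.minAreaRect(Q[:,:2].astype(np.float32)); print(name,m.sum(),np.round(cv2.boxPoints(r),1).tolist(),np.round(r[1],1),r[2],"z",np.nanmedian(P[m][:,2]))
green=roi&(hsv[...,0]>60)&(hsv[...,0]<95)&(hsv[...,1]>60)
rect(green,"mat",15)
print("hsv mat",hsv[240,380],"mouth rim",hsv[222,313])
blue=roi&(hsv[...,0]>97)&(hsv[...,0]<125)&(hsv[...,1]>100)
rect(blue&(Z>140),"rim",155)
bar=roi&(Z>45)&(Z<75)&(hsv[...,1]<60); rect(bar,"bar",57)
for nm,lo,hi,z in(("red",(0,120),(8,256),50),("sol",(5,60),(20,256),60)):
    m=roi&(hsv[...,0]<=hi[0])&(hsv[...,0]>=lo[0])&(hsv[...,1]>lo[1])&(Z>25); 
    m=cv2.morphologyEx(m.astype(np.uint8),cv2.MORPH_OPEN,np.ones((3,3)))>0
    if m.any(): rect(m,nm)
m=roi&(hsv[...,2]<60)&(np.arange(480)[:,None]<200); rect(m,"panel",7)
cv2.imwrite("pics/crop.png",cv2.resize(p[160:300,240:430,::-1],None,fx=4,fy=4,interpolation=cv2.INTER_CUBIC))
E
```

```text
mat 2357 [[489.8999938964844, 29.200000762939453], [534.2999877929688, -202.10000610351562], [689.0999755859375, -172.39999389648438], [644.7000122070312, 58.900001525878906]] [157.6 235.5] 10.857959747314453 z 14.90481708302218
hsv mat [75 48 75] mouth rim [106 148  98]
rim 213 [[530.7999877929688, 34.79999923706055], [543.4000244140625, -20.399999618530273], [631.0, -0.6000000238418579], [618.4000244140625, 54.599998474121094]] [89.8 56.6] 12.773819923400879 z 153.02028866407863
bar 489 [[490.0, 183.8000030517578], [491.20001220703125, -6.300000190734863], [638.5999755859375, -5.400000095367432], [637.4000244140625, 184.6999969482422]] [147.4 190.1] 0.35572192072868347 z 56.89817591625638
red 354 [[464.3999938964844, 132.60000610351562], [488.5, 89.5], [528.5999755859375, 111.80000305175781], [504.6000061035156, 155.0]] [46.  49.4] 29.115510940551758 z 57.82231098796524
sol 206 [[584.2999877929688, 176.5], [591.2000122070312, 134.5], [622.9000244140625, 139.6999969482422], [616.0, 181.6999969482422]] [32.2 42.6] 9.330220222473145 z 80.21597267062259
panel 619 [[687.4000244140625, 5.099999904632568], [706.4000244140625, -76.9000015258789], [755.5, -65.5], [736.5, 16.5]] [50.4 84.1] 13.04042911529541 z 6.287289378575679
```

View pics/crop.png

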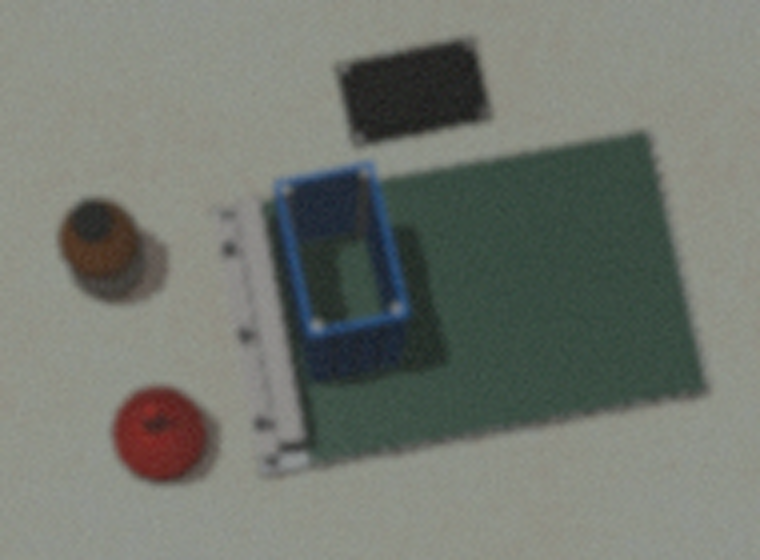

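The crop shows the rim (280,185)-(405,310) turned about 2° from the bar, whose face runs from (262,205) to (305,445). The measured rim, 89.8 x 56.6, matches the real one.

The plan is to lean the closed fingers 40° inside the mouth so they nearly touch both walls. I then turn everything about the heel, so the housing can't fall freely.

```bash
cat > geo.py <<'E'
from h import *
yaw=np.radians(102.8); u=np.array([np.cos(yaw),np.sin(yaw),0]); a=np.array([u[1],-u[0],0])
C=np.array([580.9,17.1,15.])
def W(s,h,y=0): return C+s*u+h*np.array([0,0,1])
R0=Ro.from_euler('xyz',[np.pi,0,np.pi*0+2.819]) # start
def tool(tilt,b=a): # tool y along b, tilted about b by tilt deg
    x=np.cross(b,[0,0,-1]); D=Ro.from_matrix(np.c_[x,b,[0,0,-1]]); return Ro.from_rotvec(np.radians(tilt)*b)*D
def row(p0,r0,p,r): return np.r_[np.round((p-p0)/1000,4),np.round((r*r0.inv()).as_rotvec(degrees=True),2)]
E
python3 - <<'E'
from geo import *
p0=np.array([174.47,521.58,165.95])
print(row(p0,R0,W(30,230),tool(0)))
print(row(W(30,230),tool(0),W(34,172),tool(-40)))
print("end pos",W(-28-107,12), W(-300,150))
# bar face from top picture: crop px -> plane z=57
uv=np.array([[250,200],[300,440]])/4+[240,160]; print(ray("top",uv,57))
E
```

```text
[  0.3998  -0.4752   0.0791  -0.       0.     -58.72  ]
[-9.000e-04  3.900e-03 -5.800e-02 -3.901e+01 -8.860e+00  0.000e+00]
end pos [ 610.80904718 -114.54516283   27.        ] [ 647.36454929 -275.44480629  165.        ]
[[635.64910761  69.29774136  57.        ]
 [490.92382445  38.32786299  57.        ]]
```

Request:
{"name": "jog_arm", "arguments": {"plan": [0,0,0.05,0,0,0,0,0,0.1,0,0,0], "claw": 0.03}}

```text
clock: 0.3
eef_pos: [174.2, 520.8, 266.2]
eef_rot: [-3.138, -0.0, 2.819]
wrist_force: [0.1, 0.6, 1.6]
finger_gap: 81.2
finger_force: 0.0
```

Request:
{"name": "jog_arm", "arguments": {"plan": [0.06,-0.04,0.03,0,0,-8,0.3998,-0.4752,0.03,0,0,-58.72,0.3998,-0.4752,0.03,0,0,-58.72,0.3998,-0.4752,0.03,0,0,-58.72,0.3998,-0.4752,0.03,0,0,-58.72,0.3998,-0.4752,0.03,0,0,-58.72,0.3998,-0.4752,0.03,0,0,-58.72,0.3998,-0.4752,0.03,0,0,-58.72,0.3998,-0.4752,0.03,0,0,-58.72,0.3998,-0.4752,0.03,0,0,-58.72,0.3998,-0.4752,0.03,0,0,-58.72,0.3998,-0.4752,0.03,0,0,-58.72,0.3998,-0.4752,0.03,0,0,-58.72,0.3998,-0.4752,0.03,0,0,-58.72,0.3998,-0.4752,0.03,0,0,-58.72,0.3998,-0.4752,-0.0209,0,0,-58.72,0.3998,-0.4752,-0.0209,0,0,-58.72,0.3998,-0.4752,-0.0209,0,0,-58.72]}}

```text
clock: 2.1
eef_pos: [573.8, 47.2, 245.9]
eef_rot: [-3.141, -0.0, 1.795]
wrist_force: [-0.6, -0.3, 0.7]
finger_gap: 30.1
finger_force: 0.0
```

```bash
python3 -c "
from cell import manip
s=manip.read_state();print(s['joints'],s['eef_pos'],s['eef_rot'])"
```

```text
[ 1.84773970e-02  3.13265156e-01  1.31989802e+00  5.45657234e-05
  1.50924066e+00 -2.05841409e-01] [573.77886599  47.22628895 245.9087586 ] [-3.14080972e+00 -2.19108611e-04  1.79511167e+00]
```

Request:
{"name": "jog_arm", "arguments": {"plan": [0.01,-0.045,0,8,1.8,0,0.02,-0.09,0,16,3.6,0,0.03,-0.135,0,24,5.4,0,0.0365,-0.161,-0.03,32,7.2,0,0.0365,-0.161,-0.07,40,9.1,0,0.0365,-0.161,-0.11,48.76,11.08,0,0.0365,-0.161,-0.15,48.76,11.08,0,0.0365,-0.161,-0.15,48.76,11.08,0]}}

```text
clock: 2.9
eef_pos: [609.4, -114.4, 91.0]
eef_rot: [-3.132, -0.878, 1.787]
wrist_force: [-0.5, 0.6, 0.3]
finger_gap: 30.3
finger_force: 0.0
```

```bash
python3 -c "
from cell import manip,camera
import cv2
s=manip.read_state();print(s['joints'],s['eef_pos'],s['eef_rot'])
p,d=camera('scene');cv2.imwrite('pics/tilt.png',p[100:400,120:520,::-1].repeat(2,0).repeat(2,1))
from geo import *
r=Ro.from_euler('xyz',s['eef_rot']);print((r*tool(0).inv()).as_rotvec(degrees=True), W(-135,80))"
```

```text
[-0.53048233  0.92653856  0.98210412  0.62211574  1.86297487 -0.76677601] [ 609.42084544 -114.38335793   90.96581489] [-3.13196128 -0.87789504  1.78712795]
[48.97585008 11.47376374 -0.13652264] [ 610.80904718 -114.54516283   95.        ]
```

View pics/tilt.png

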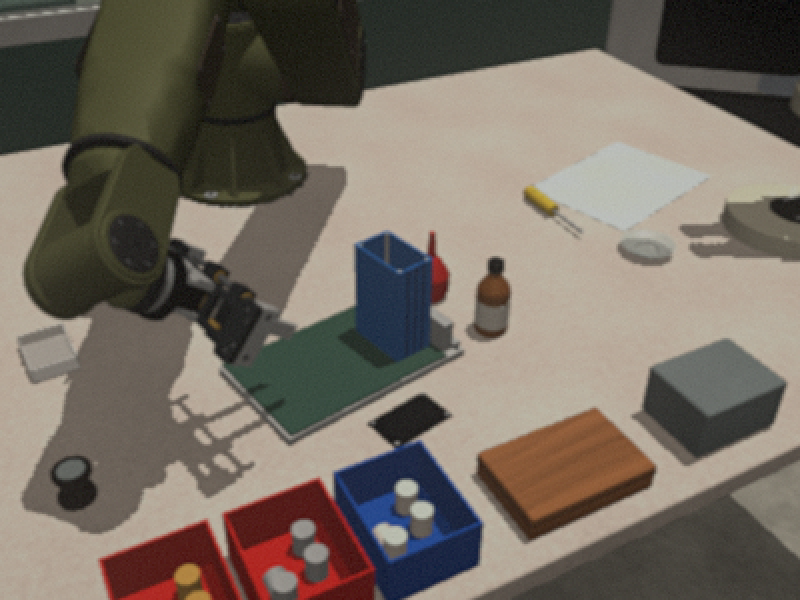

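The tilted pose is reachable and the housing is untouched at (395,295). The gripper is over the free end of the mat. The wrist knuckle, at (70,270), looks low near the sample box, so I'll check its height.

Run:
```python
from h import *
p,d=camera("scene");P=cloud("scene",d)
for v,u_ in [(285,50),(270,70),(300,80),(310,90),(260,40),(310,150),(350,230),(365,240),(240,130)]:
    V,U=100+v//2,120+u_//2; print((v,u_),P[V,U].round())
# sample box
print("box",ray("scene",[[120+24,100+176]],11))
```

```text
(285, 50) [ 674. -388.  283.]
(270, 70) [ 690. -369.  302.]
(300, 80) [ 679. -366.  261.]
(310, 90) [ 314. -329.   -0.]
(260, 40) [ 657. -390.  301.]
(310, 150) [ 675. -303.  226.]
(350, 230) [ 729. -241.  191.]
(365, 240) [ 544. -183.   15.]
(240, 130) [ 705. -314.  328.]
box [[ 401.31594329 -398.57195696   11.        ]]
```

Request:
{"name": "jog_arm", "arguments": {"plan": [0,0,0.04,-7.8,-1.77,0,0,0,0.09,-15.6,-3.54,0,0,0,0.14,-23.4,-5.32,0,-0.006,0.0265,0.16,-31.2,-7.09,0,-0.012,0.053,0.16,-39,-8.86,0,-0.018,0.0795,0.16,-46.8,-10.63,0,-0.024,0.106,0.16,-54.6,-12.4,0,-0.03,0.132,0.16,-62.4,-14.18,0,-0.0374,0.1648,0.16,-70.2,-15.95,0,-0.0374,0.1648,0.16,-78,-17.72,0,-0.0374,0.1648,0.16,-87.76,-19.94,0,-0.0374,0.1648,0.16,-87.76,-19.94,0,-0.0374,0.1648,0.11,-87.76,-19.94,0,-0.0374,0.1648,0.11,-87.76,-19.94,0,-0.0374,0.1648,0.11,-87.76,-19.94,0]}}

```text
clock: 4.5
eef_pos: [573.8, 50.0, 208.2]
eef_rot: [3.137, 0.696, 1.79]
wrist_force: [-0.1, -0.0, 0.4]
finger_gap: 30.3
finger_force: 0.0
```

```bash
python3 -c "
from cell import manip,camera
import cv2
s=manip.read_state();print(s['joints'],s['eef_pos'],s['eef_rot'])
p,d=camera('scene');cv2.imwrite('pics/pre.png',p[120:320,220:420,::-1].repeat(3,0).repeat(3,1))
from geo import *
r=Ro.from_euler('xyz',s['eef_rot']);print((r*tool(0).inv()).as_rotvec(degrees=True), W(34,190))"
```

```text
[ 0.36890839  0.39729721  1.46129002 -0.69487642  1.44037381  0.29897242] [573.832615    49.99626852 208.1895719 ] [3.13711625 0.69631981 1.78963488]
[-38.87079041  -8.99017298  -0.16152689] [573.36735108  50.25507805 205.        ]
```

View pics/pre.png

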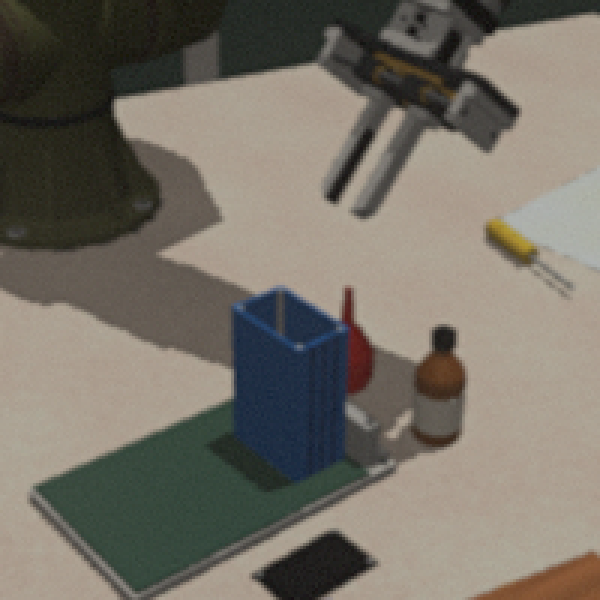

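The picture shows the fingertips at crop (345,205), higher than I expected over the mouth at (290,318). I'll check by projecting the TCP and the mouth into the image.

Run:
```python
from geo import *
c,R=cal("scene")
s=manip.read_state()
def pr(X):
    q=(np.asarray(X)-c['origin'])@R; uv=np.array([c['cx']+c['fx']*q[0]/q[2],c['cy']+c['fy']*q[1]/q[2]]); return (uv-[220,120])*3
b=Ro.from_euler('xyz',s['eef_rot']).as_matrix()
print("tcp",pr(s['eef_pos']),[pr(s['eef_pos']+k*b[:,1]) for k in(-21,21)],"100 back",pr(s['eef_pos']-100*b[:,2]),"mouth",pr(W(0,140)),"corners",[pr(W(i*28,140)+j*45*a) for i in(1,-1) for j in(1,-1)])
p,d=camera("scene");P=cloud("scene",d)
for x,y in((325,190),(360,205),(345,150),(240,306),(300,349),(345,328)): print((x,y),P[120+y//3,220+x//3].round())
print(s['eef_pos'],s['clock'],s['wrist_force'])
```

```text
tcp [316.80723678 247.56743066] [array([300.64457464, 238.3360551 ]), array([333.35979359, 257.02149628])] 100 back [375.95466776 143.90728729] mouth [285.30937904 314.57716544] corners [array([345.12900274, 325.32846056]), array([276.84856394, 283.03635504]), array([294.46083722, 348.69260283]), array([226.80001041, 304.06136058])]
(325, 190) [552.  68. 250.]
(360, 205) [594.  79. 252.]
(345, 150) [545.  91. 278.]
(240, 306) [549. -10. 154.]
(300, 349) [631.   5. 154.]
(345, 328) [619.  54. 154.]
[574.24101118  49.9789001  208.75896168] 4.55 [ 0.06323893 -0.16595711  0.87687618]
```

Run:
```python
from geo import *
c,R=cal("scene")
def pr(X):
    q=(np.asarray(X)-c['origin'])@R; return np.array([c['cx']+c['fx']*q[0]/q[2],c['cy']+c['fy']*q[1]/q[2]])
f=np.load("scene0.npz"); P=cloud("scene",f['d'])
t=np.array([174.4,521.3,165.5]); r=R0.as_matrix()
print("start tcp fingers px",[pr(t+k*r[:,1]).round() for k in(-53,0,53)])
near=(np.abs(P[...,0]-174)<90)&(np.abs(P[...,1]-521)<100)&(P[...,2]>60)
print("lowest gripper z",np.sort(P[near][:,2])[:20].round())
# now
p,d=camera("scene");P=cloud("scene",d); s=manip.read_state(); M=Ro.from_euler('xyz',s['eef_rot']).as_matrix()
Q=(P-s['eef_pos'])@M
m=(np.abs(Q[...,0])<25)&(np.abs(Q[...,1])<50)&(Q[...,2]<60)&(Q[...,2]>-120)
print("max tool-z seen",np.sort(Q[m][:,2])[::-1][:20].round(),"x range",np.percentile(Q[m][:,0],[5,50,95]),"y",np.percentile(Q[m][:,1],[5,50,95]))
p2,d2=camera("top");P=cloud("top",d2);Q=(P-s['eef_pos'])@M
m=(np.abs(Q[...,0])<25)&(np.abs(Q[...,1])<50)&(Q[...,2]<60)&(Q[...,2]>-120)
print("top",np.sort(Q[m][:,2])[::-1][:20].round())
cv2.imwrite("pics/top1.png",p2[150:300,230:430,::-1].repeat(3,0).repeat(3,1)); np.savez("now.npz",p=p,d=d)
```

```text
start tcp fingers px [array([372., 138.]), array([386., 138.]), array([400., 137.])]
lowest gripper z [204. 207. 207. 207. 209. 211. 211. 212. 212. 214. 215. 215. 215. 215.
 215. 216. 216. 216. 218. 219.]
max tool-z seen [60. 59. 59. 59. 58. 58. 57. 57. 57. 56. 56. 56. 55. 55. 54. 53. 53. 53.
 52. 51.] x range [-10.9558159   -5.71963981  10.36039716] y [-25.89286887  16.02318587  28.51054885]
top [60. 59. 59. 58. 58. 58. 57. 57. 57. 56. 56. 56. 56. 55. 55. 55. 54. 54.
 54. 54.]
```

Run:
```python
from geo import *
s=manip.read_state(); M=Ro.from_euler('xyz',s['eef_rot']).as_matrix()
for n in("scene","top"):
    p,d=camera(n);P=cloud(n,d);Q=(P-s['eef_pos'])@M
    m=(np.abs(Q[...,0])<30)&(np.abs(Q[...,1])<60)&(np.abs(Q[...,2])<170)&(P[...,2]>175)
    q=Q[m]; print(n)
    for z in range(-170,20,10):
        k=(q[:,2]>=z)&(q[:,2]<z+10)
        if k.any(): print(z,k.sum(),q[k].min(0).round()[:2],q[k].max(0).round()[:2])
```

```text
scene
-170 98 [-25. -59.] [16. 55.]
-160 57 [-30. -58.] [11. 59.]
-150 151 [-30. -60.] [29. 59.]
-140 95 [-15. -38.] [15. 39.]
-130 65 [-13. -26.] [ 9. 29.]
-120 65 [-12. -28.] [ 9. 30.]
-110 66 [-14. -27.] [ 9. 28.]
-100 63 [-11. -27.] [12. 29.]
-90 65 [-11. -32.] [10. 30.]
-80 65 [-13. -28.] [10. 30.]
-70 64 [-12. -27.] [ 9. 29.]
-60 66 [-12. -26.] [11. 29.]
-50 54 [-11. -23.] [ 9. 29.]
-40 2 [ -5. -16.] [ 8. 17.]
top
-170 142 [-30. -54.] [20. 59.]
-160 265 [-30. -60.] [29. 60.]
-150 52 [-30. -57.] [24. 58.]
-140 17 [ -7. -37.] [ 7. 18.]
-130 15 [-11.  17.] [10. 23.]
-120 33 [-12. -27.] [ 1. 27.]
-110 64 [-11. -27.] [ 9. 28.]
-100 66 [-12. -27.] [11. 28.]
-90 64 [-12. -27.] [10. 27.]
-80 59 [-12. -27.] [ 9. 28.]
-70 59 [-13. -27.] [ 7. 26.]
-60 50 [-12. -27.] [ 8. 27.]
-50 43 [-12. -27.] [ 9. 28.]
-40 4 [ -8. -17.] [ 0. 19.]
```

View pics/top1.png

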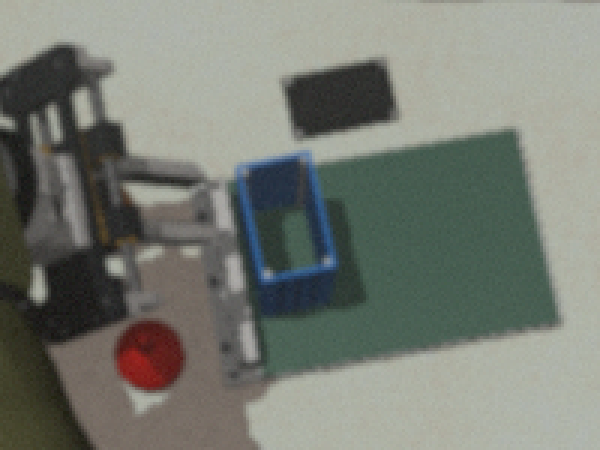

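Both views show the real fingertips 42 mm short of the reported TCP, measured along the tool axis, so from here on I correct for that. In the top view the housing is at (285,215), unmoved. Next I enter the mouth partway and check.

Request:
{"name": "jog_arm", "arguments": {"plan": [0.003,-0.0133,-0.019,0,0,0,0.006,-0.0266,-0.038,0,0,0,0.0091,-0.04,-0.057,0,0,0,0.0091,-0.04,-0.057,0,0,0,0.0112,-0.0497,-0.07,0,0,0,0.0133,-0.0595,-0.084,0,0,0,0.0157,-0.0692,-0.098,0,0,0,0.0157,-0.0692,-0.098,0,0,0,0.0157,-0.0692,-0.098,0,0,0]}}

```text
clock: 5.7
eef_pos: [589.5, -18.4, 108.3]
eef_rot: [3.14, 0.698, 1.793]
wrist_force: [0.0, 0.8, 0.1]
finger_gap: 30.2
finger_force: 0.0
```

Run:
```python
from geo import *
s=manip.read_state(); M=Ro.from_euler('xyz',s['eef_rot']).as_matrix()
p,d=camera("scene"); cv2.imwrite("pics/in1.png",p[150:300,240:400,::-1].repeat(4,0).repeat(4,1))
tip=s['eef_pos']-42*M[:,2]; v=tip-C; print("tip s,h,y",v@u,v[2],v@a,"F",s['wrist_force'],"want",-10,124)
```

```text
tip s,h,y -9.565817357430229 125.5165822422696 0.4407514738601347 F [0.0373536  0.80874903 0.10964603] want -10 124
```

View pics/in1.png

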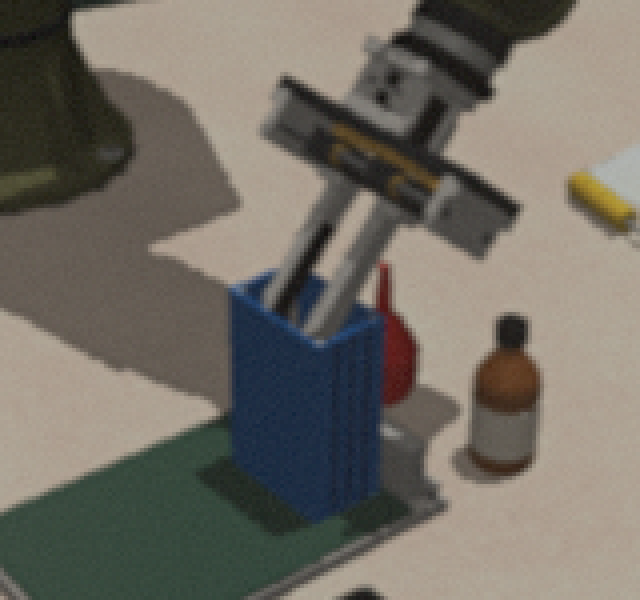

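The fingers are just inside the mouth, crossing the rim at about (330,330), with no contact force. I'll go in to working depth and compute the arc about the heel.

Request:
{"name": "jog_arm", "arguments": {"plan": [0.0004,-0.002,-0.006,0,0,0,0.0009,-0.004,-0.012,0,0,0,0.0013,-0.0059,-0.017,0,0,0,0.0013,-0.0059,-0.017,0,0,0,0.0013,-0.0059,-0.017,0,0,0]}}

```text
clock: 6.25
eef_pos: [590.3, -25.0, 89.9]
eef_rot: [-3.141, 0.698, 1.794]
wrist_force: [-0.7, 1.0, 0.2]
finger_gap: 30.1
finger_force: 0.0
```

```bash
cat > arc.py <<'E'
from geo import *
heel=W(-28,0)
def arc(P,t0,t1,n):
    r=Ro.from_rotvec(np.radians(t0)*a).apply(P-heel); o=[]
    for t in np.linspace(t0,t1,n+1)[1:]:
        w=(t-t0)*a; q=Ro.from_rotvec(np.radians(w)).apply(r)-r
        o+=[*np.round(q/1000,4).tolist(),*np.round(w[:2],2).tolist(),0]
    print(o)
E
python3 - <<'E'
from arc import *
P=W(-43,75)
arc(P,0,36,18);arc(P,36,70,20);arc(P,70,90,20)
E
```

```text
[0.0006, -0.0025, -0.0006, 1.95, 0.44, 0, 0.0012, -0.0051, -0.0012, 3.9, 0.89, 0, 0.0017, -0.0076, -0.002, 5.85, 1.33, 0, 0.0023, -0.01, -0.0028, 7.8, 1.77, 0, 0.0028, -0.0125, -0.0037, 9.75, 2.22, 0, 0.0034, -0.0149, -0.0048, 11.7, 2.66, 0, 0.0039, -0.0173, -0.0059, 13.65, 3.1, 0, 0.0045, -0.0196, -0.007, 15.6, 3.54, 0, 0.005, -0.0219, -0.0083, 17.55, 3.99, 0, 0.0055, -0.0241, -0.0097, 19.5, 4.43, 0, 0.006, -0.0263, -0.0111, 21.45, 4.87, 0, 0.0065, -0.0285, -0.0126, 23.4, 5.32, 0, 0.0069, -0.0306, -0.0142, 25.35, 5.76, 0, 0.0074, -0.0326, -0.0158, 27.3, 6.2, 0, 0.0079, -0.0346, -0.0175, 29.25, 6.65, 0, 0.0083, -0.0365, -0.0193, 31.2, 7.09, 0, 0.0087, -0.0384, -0.0212, 33.16, 7.53, 0, 0.0091, -0.0402, -0.0231, 35.11, 7.98, 0]
[0.0003, -0.0015, -0.0017, 1.66, 0.38, 0, 0.0007, -0.0029, -0.0034, 3.32, 0.75, 0, 0.001, -0.0043, -0.0052, 4.97, 1.13, 0, 0.0013, -0.0056, -0.007, 6.63, 1.51, 0, 0.0016, -0.0069, -0.0089, 8.29, 1.88, 0, 0.0018, -0.0081, -0.0108, 9.95, 2.26, 0, 0.0021, -0.0092, -0.0127, 11.6, 2.64, 0, 0.0024, -0.0104, -0.0147, 13.26, 3.01, 0, 0.0026, -0.0114, -0.0167, 14.92, 3.3
[... 570 characters left out ...]
, 0.66, 0, 0.0001, -0.0006, -0.0053, 3.9, 0.89, 0, 0.0002, -0.0007, -0.0066, 4.88, 1.11, 0, 0.0002, -0.0008, -0.008, 5.85, 1.33, 0, 0.0002, -0.0008, -0.0093, 6.83, 1.55, 0, 0.0002, -0.0009, -0.0106, 7.8, 1.77, 0, 0.0002, -0.0009, -0.012, 8.78, 1.99, 0, 0.0002, -0.0008, -0.0133, 9.75, 2.22, 0, 0.0002, -0.0008, -0.0146, 10.73, 2.44, 0, 0.0002, -0.0007, -0.016, 11.7, 2.66, 0, 0.0001, -0.0006, -0.0173, 12.68, 2.88, 0, 0.0001, -0.0005, -0.0186, 13.65, 3.1, 0, 0.0001, -0.0004, -0.02, 14.63, 3.32, 0, 0.0001, -0.0003, -0.0213, 15.6, 3.54, 0, 0.0, -0.0001, -0.0226, 16.58, 3.77, 0, -0.0, 0.0001, -0.0239, 17.55, 3.99, 0, -0.0001, 0.0003, -0.0252, 18.53, 4.21, 0, -0.0001, 0.0006, -0.0266, 19.5, 4.43, 0]
```

Request:
{"name": "jog_arm", "arguments": {"plan": [0.0006,-0.0025,-0.0006,1.95,0.44,0,0.0012,-0.0051,-0.0012,3.9,0.89,0,0.0017,-0.0076,-0.002,5.85,1.33,0,0.0023,-0.01,-0.0028,7.8,1.77,0,0.0028,-0.0125,-0.0037,9.75,2.22,0,0.0034,-0.0149,-0.0048,11.7,2.66,0,0.0039,-0.0173,-0.0059,13.65,3.1,0,0.0045,-0.0196,-0.007,15.6,3.54,0,0.005,-0.0219,-0.0083,17.55,3.99,0,0.0055,-0.0241,-0.0097,19.5,4.43,0,0.006,-0.0263,-0.0111,21.45,4.87,0,0.0065,-0.0285,-0.0126,23.4,5.32,0,0.0069,-0.0306,-0.0142,25.35,5.76,0,0.0074,-0.0326,-0.0158,27.3,6.2,0,0.0079,-0.0346,-0.0175,29.25,6.65,0,0.0083,-0.0365,-0.0193,31.2,7.09,0,0.0087,-0.0384,-0.0212,33.16,7.53,0,0.0091,-0.0402,-0.0231,35.11,7.98,0]}}

```text
clock: 8.05
eef_pos: [599.6, -65.3, 67.2]
eef_rot: [3.141, 0.068, 1.794]
wrist_force: [0.1, -0.2, -0.4]
finger_gap: 30.2
finger_force: 0.2
```

Run:
```python
from geo import *
s=manip.read_state(); M=Ro.from_euler('xyz',s['eef_rot']).as_matrix()
p,d=camera("scene"); cv2.imwrite("pics/in2.png",p[150:300,240:400,::-1].repeat(4,0).repeat(4,1))
v=s['eef_pos']-42*M[:,2]-C; print("tip s,h,y",v@u,v[2],v@a,"F",s['wrist_force'])
```

```text
tip s,h,y -81.58685884383391 94.12389627804504 0.009613788723729252 F [ 0.06861612 -0.24204647 -0.36459769]
```

View pics/in2.png

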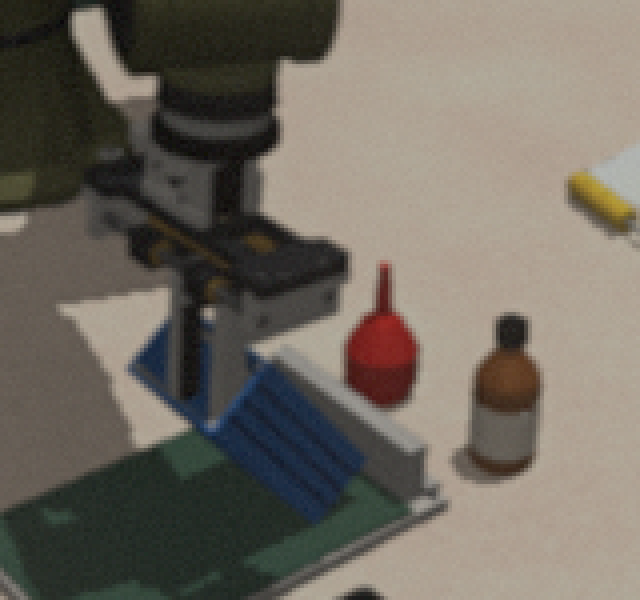

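The housing is leaning at about 40°, held by the fingers at (210,400), with its heel in place near (315,520). Continuing down the arc.

Request:
{"name": "jog_arm", "arguments": {"plan": [0.0003,-0.0015,-0.0017,1.66,0.38,0,0.0007,-0.0029,-0.0034,3.32,0.75,0,0.001,-0.0043,-0.0052,4.97,1.13,0,0.0013,-0.0056,-0.007,6.63,1.51,0,0.0016,-0.0069,-0.0089,8.29,1.88,0,0.0018,-0.0081,-0.0108,9.95,2.26,0,0.0021,-0.0092,-0.0127,11.6,2.64,0,0.0024,-0.0104,-0.0147,13.26,3.01,0,0.0026,-0.0114,-0.0167,14.92,3.39,0,0.0028,-0.0124,-0.0187,16.58,3.77,0,0.003,-0.0133,-0.0208,18.24,4.14,0,0.0032,-0.0142,-0.0228,19.89,4.52,0,0.0034,-0.015,-0.025,21.55,4.9,0,0.0036,-0.0157,-0.0271,23.21,5.27,0,0.0037,-0.0164,-0.0293,24.87,5.65,0,0.0039,-0.0171,-0.0314,26.52,6.03,0,0.004,-0.0176,-0.0336,28.18,6.4,0,0.0041,-0.0181,-0.0358,29.84,6.78,0,0.0042,-0.0185,-0.0381,31.5,7.16,0,0.0043,-0.0189,-0.0403,33.16,7.53,0]}}

```text
clock: 10.1
eef_pos: [603.8, -84.1, 26.4]
eef_rot: [-3.141, -0.526, 1.794]
wrist_force: [-0.2, -2.8, 1.1]
finger_gap: 30.1
finger_force: 1.1
```

Request:
{"name": "jog_arm", "arguments": {"plan": [0.0,-0.0002,-0.0013,0.98,0.22,0,0.0001,-0.0003,-0.0026,1.95,0.44,0,0.0001,-0.0005,-0.004,2.93,0.66,0,0.0001,-0.0006,-0.0053,3.9,0.89,0,0.0002,-0.0007,-0.0066,4.88,1.11,0,0.0002,-0.0008,-0.008,5.85,1.33,0,0.0002,-0.0008,-0.0093,6.83,1.55,0,0.0002,-0.0009,-0.0106,7.8,1.77,0,0.0002,-0.0009,-0.012,8.78,1.99,0,0.0002,-0.0008,-0.0133,9.75,2.22,0,0.0002,-0.0008,-0.0146,10.73,2.44,0,0.0002,-0.0007,-0.016,11.7,2.66,0,0.0001,-0.0006,-0.0173,12.68,2.88,0,0.0001,-0.0005,-0.0186,13.65,3.1,0,0.0001,-0.0004,-0.02,14.63,3.32,0,0.0001,-0.0003,-0.0213,15.6,3.54,0]}}

```text
clock: 11.7
eef_pos: [603.8, -84.3, 5.2]
eef_rot: [-3.141, -0.805, 1.794]
wrist_force: [-0.0, -1.8, -1.1]
finger_gap: 30.2
finger_force: 1.0
```

Run:
```python
from geo import *
s=manip.read_state(); M=Ro.from_euler('xyz',s['eef_rot']).as_matrix()
p,d=camera("scene"); cv2.imwrite("pics/in3.png",p[150:300,240:400,::-1].repeat(4,0).repeat(4,1))
v=s['eef_pos']-42*M[:,2]-C; print("tip s,h,y",v@u,v[2],v@a,"F",s['wrist_force'])
P=cloud("scene",d);hsv=cv2.cvtColor(p,cv2.COLOR_RGB2HSV)
m=(hsv[...,0]>97)&(hsv[...,0]<125)&(hsv[...,1]>100);m[:190]=0;m[300:]=0;m[:,:240]=0;m[:,380:]=0
m&=(P[...,1]<70)&(P[...,0]<660)
q=P[m]-C; S=q@u; H=q[:,2]
for k in range(-180,0,15):
    j=(S>=k)&(S<k+15)
    if j.sum()>5: print(k,j.sum(),"top h",np.percentile(H[j],95).round(1))
```

```text
tip s,h,y -134.1898740921571 19.304999248494646 -0.11387234738896031 F [-0.03660314 -1.80125962 -1.13176925]
-180 7 top h 13.4
-165 82 top h 64.2
-150 213 top h 64.4
-135 208 top h 63.4
-120 210 top h 62.8
-105 202 top h 61.4
-90 200 top h 60.9
-75 194 top h 60.6
-60 189 top h 59.1
-45 182 top h 58.1
-30 65 top h 57.4
```

View pics/in3.png

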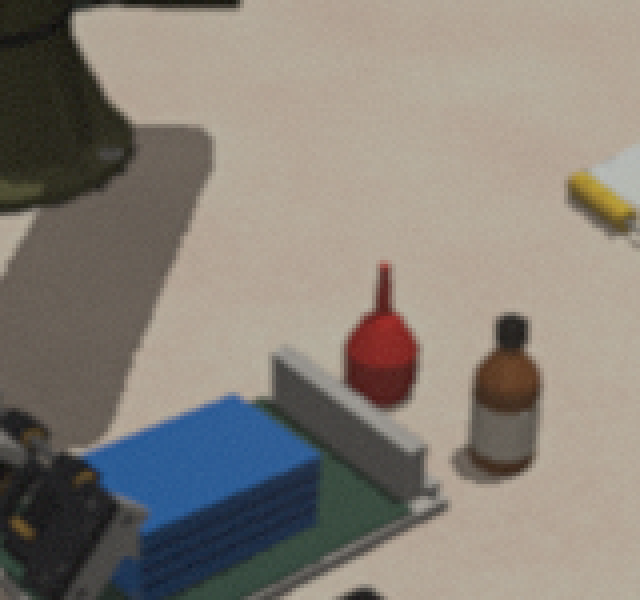

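The housing is 3° from flat, still supported, and its heel hasn't moved. I'll finish lowering, unload the fingers and withdraw.

Request:
{"name": "jog_arm", "arguments": {"plan": [-0.0001,0.0002,-0.0013,0.98,0.23,0,-0.0001,0.0004,-0.0026,1.95,0.45,0,-0.0002,0.0006,-0.0039,2.93,0.67,0,-0.0002,0.0009,-0.0053,3.9,0.89,0,-0.0002,0.0009,-0.006,3.9,0.89,0,-0.0002,0.0009,-0.0067,3.9,0.89,0,-0.0002,0.0009,-0.0074,3.9,0.89,0,-0.0002,0.0009,-0.0074,3.9,0.89,0]}}

```text
clock: 12.55
eef_pos: [603.8, -83.3, -1.0]
eef_rot: [3.141, -0.873, 1.795]
wrist_force: [-2.6, 0.4, 6.9]
finger_gap: 30.0
finger_force: 3.5
```

Request:
{"name": "jog_arm", "arguments": {"plan": [0.0011,-0.0049,0,0,0,0,0.0022,-0.0097,0,0,0,0,0.0033,-0.0146,0,0,0,0,0.0055,-0.0244,0.0067,0,0,0,0.0077,-0.0342,0.0133,0,0,0,0.01,-0.0439,0.02,0,0,0,0.0122,-0.0537,0.0267,0,0,0,0.0144,-0.0634,0.0333,0,0,0,0.0166,-0.0731,0.04,0,0,0,0.02,-0.09,0.07,0,0,0,0.025,-0.11,0.11,0,0,0,0.03,-0.13,0.15,0,0,0,0.03,-0.13,0.19,0,0,0,0.03,-0.13,0.19,0,0,0]}}

```text
clock: 13.95
eef_pos: [634.5, -215.2, 194.1]
eef_rot: [3.131, -0.865, 1.801]
wrist_force: [-0.0, -0.5, 0.1]
finger_gap: 29.7
finger_force: 0.0
```

Run:
```python
from geo import *
p,d=camera("top");P=cloud("top",d);np.savez("top2.npz",p=p,d=d)
hsv=cv2.cvtColor(p,cv2.COLOR_RGB2HSV)
m=(hsv[...,0]>97)&(hsv[...,0]<125)&(hsv[...,1]>100)
m[:170]=0;m[300:]=0;m[:,:280]=0;m[:,440:]=0
m2=m&(np.abs(P[...,2]-71)<8)
ys,xs=np.nonzero(m2);Q=ray("top",np.c_[xs,ys],71)
r=cv2.minAreaRect(Q[:,:2].astype(np.float32));print("housing",r,cv2.boxPoints(r).round(1).tolist(),"z",np.median(P[m2][:,2]))
# bar face: top edge
b=(hsv[...,1]<60)&(np.abs(P[...,2]-57)<5);b[:190]=0;b[300:]=0;b[:,:270]=0;b[:,340:]=0
b=cv2.morphologyEx(b.astype(np.uint8),cv2.MORPH_OPEN,np.ones((3,3)))>0
ys,xs=np.nonzero(b);Q=ray("top",np.c_[xs,ys],57);r=cv2.minAreaRect(Q[:,:2].astype(np.float32));print("bar",r,cv2.boxPoints(r).round(1).tolist())
cv2.imwrite("pics/top2.png",p[150:300,230:430,::-1].repeat(4,0).repeat(4,1))
s=manip.read_state();print(s['eef_pos'],s['eef_rot'],s['joints'],s['clock'])
```

```text
housing ((604.4874267578125, -77.751220703125), (92.11139678955078, 140.21640014648438), 12.858809471130371) [[544.0, -19.700000762939453], [575.2000122070312, -156.39999389648438], [665.0, -135.89999389648438], [633.7999877929688, 0.800000011920929]] z 70.86126947440926
bar ((565.2880859375, 58.86546325683594), (149.20433044433594, 15.993071556091309), 11.013439178466797) [[490.5, 52.5], [493.6000061035156, 36.79999923706055], [640.0, 65.30000305175781], [637.0, 81.0]]
[ 634.09322931 -214.618031    190.88828812] [ 3.13604273 -0.86830801  1.79758181] [-0.62112943  1.05605369  0.50998161  0.66936978  2.17942467 -0.62628393] 14.0
```

View pics/top2.png

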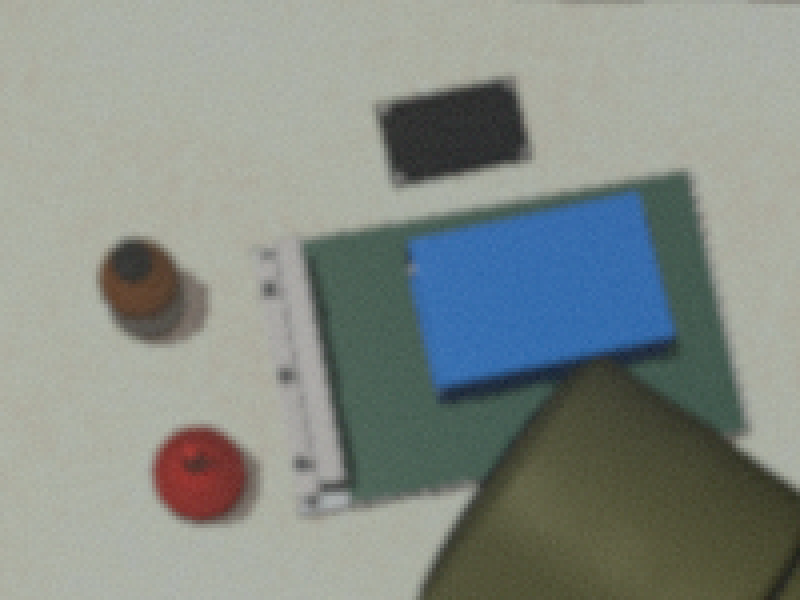

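The housing lies flat on the mat with its top at z=71, 64 mm short of the bar and turned about 1.9° from it. No bystander has moved. Next I push it with both fingers squared to the bar.

Run:
```python
from geo import *
t=np.radians(11.0);b=np.array([np.cos(t),np.sin(t),0]);v=np.array([-b[1],b[0],0])
F=np.array([566.8,51.05,0]); f=lambda D,z:F+13.5*b-D*v+[0,0,z]
p0=np.array([633.7,-213.3,187.9]); r0=tool(50)
print(row(p0,r0,f(237,188),tool(0,b)),row(f(237,188),tool(0,b),f(237,-12),tool(0,b)),[ (k*v/1000).round(4) for k in(70,80,84,90)])
```

```text
[-8.400e-03  3.430e-02  1.000e-04 -4.893e+01 -1.031e+01 -1.680e+00] [ 0.   0.  -0.2  0.   0.   0. ] [array([-0.0134,  0.0687,  0.    ]), array([-0.0153,  0.0785,  0.    ]), array([-0.016 ,  0.0825,  0.    ]), array([-0.0172,  0.0883,  0.    ])]
```

Request:
{"name": "jog_arm", "arguments": {"plan": [-0.001,0.005,0,-7,-1.47,-0.24,-0.002,0.01,0,-14,-2.95,-0.48,-0.004,0.015,0,-21,-4.42,-0.72,-0.005,0.02,0,-28,-5.9,-0.96,-0.006,0.025,0,-35,-7.37,-1.2,-0.0084,0.0343,0,-42,-8.85,-1.44,-0.0084,0.0343,0,-48.93,-10.31,-1.68,-0.0084,0.0343,0,-48.93,-10.31,-1.68,-0.0084,0.0343,-0.03,-48.93,-10.31,-1.68,-0.0084,0.0343,-0.06,-48.93,-10.31,-1.68,-0.0084,0.0343,-0.09,-48.93,-10.31,-1.68,-0.0084,0.0343,-0.09,-48.93,-10.31,-1.68,-0.0084,0.0343,-0.09,-48.93,-10.31,-1.68,-0.0084,0.0343,-0.09,-48.93,-10.31,-1.68], "claw": 0.06}}

```text
clock: 15.4
eef_pos: [625.9, -179.7, 99.6]
eef_rot: [3.14, 0.0, 1.762]
wrist_force: [-0.0, -0.3, -0.4]
finger_gap: 59.9
finger_force: 0.0
```

Run:
```python
from geo import *
s=manip.read_state();print(s['eef_pos'],s['eef_rot'],s['finger_gap'])
p,d=camera("top");P=cloud("top",d)
p,d=camera("scene");P=cloud("scene",d);M=Ro.from_euler('xyz',s['eef_rot']).as_matrix();Q=(P-s['eef_pos'])@M
m=(np.abs(Q[...,0])<25)&(np.abs(Q[...,1])<55)&(Q[...,2]>-90)&(Q[...,2]<10)&(P[...,2]>85);q=Q[m]
print("finger tool-frame min/max",np.percentile(q,1,axis=0),np.percentile(q,99,axis=0))
cv2.imwrite("pics/push0.png",p[150:350,200:400,::-1].repeat(3,0).repeat(3,1))
```

```text
[ 625.92329718 -179.74857276   99.62897372] [3.13995332e+00 4.16282225e-04 1.76218034e+00] 59.90812748297024
finger tool-frame min/max [-10.16444741 -42.18233884 -89.69598708] [ 10.44427407  43.49998914 -40.90457702]
```

View pics/push0.png

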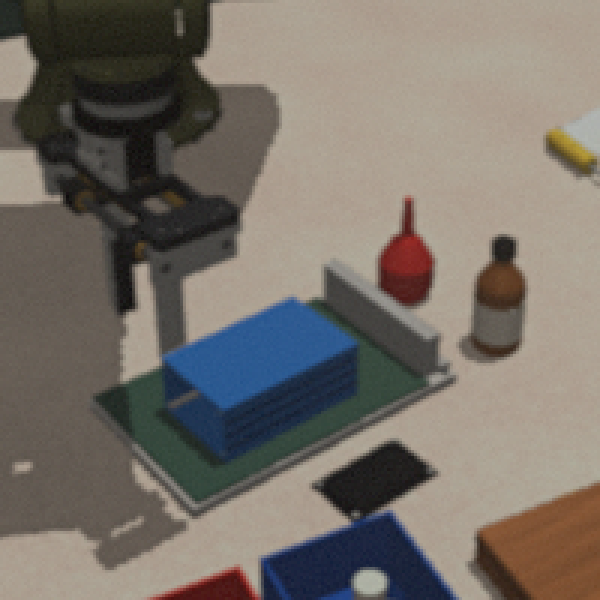

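The fingers hang free just beyond the mouth, with the near tip at about (170,350), and the tip offset checks out at -41 mm. I'll lower them and push.

Request:
{"name": "jog_arm", "arguments": {"plan": [0,0,-0.025,0,0,0,0,0,-0.05,0,0,0,0,0,-0.075,0,0,0,0,0,-0.095,0,0,0,0,0,-0.11,0,0,0,0,0,-0.11,0,0,0,0,0,-0.11,0,0,0,0,0,-0.11,0,0,0]}}

```text
clock: 16.3
eef_pos: [626.1, -179.4, -10.5]
eef_rot: [3.14, 0.001, 1.763]
wrist_force: [0.1, 0.1, 0.6]
finger_gap: 60.0
finger_force: 0.0
```

Request:
{"name": "jog_arm", "arguments": {"plan": [-0.0008,0.0039,0,0,0,0,-0.0015,0.0079,0,0,0,0,-0.0023,0.0118,0,0,0,0,-0.0029,0.0147,0,0,0,0,-0.0034,0.0177,0,0,0,0,-0.004,0.0206,0,0,0,0,-0.0048,0.0245,0,0,0,0,-0.0055,0.0285,0,0,0,0,-0.0063,0.0324,0,0,0,0,-0.0071,0.0363,0,0,0,0,-0.0078,0.0403,0,0,0,0,-0.0086,0.0442,0,0,0,0,-0.0094,0.0481,0,0,0,0,-0.0101,0.052,0,0,0,0,-0.0109,0.056,0,0,0,0,-0.0116,0.0599,0,0,0,0,-0.0122,0.0628,0,0,0,0,-0.0128,0.0658,0,0,0,0,-0.0134,0.0687,0,0,0,0,-0.0134,0.0687,0,0,0,0]}}

```text
clock: 18.3
eef_pos: [611.8, -109.9, -12.0]
eef_rot: [-3.142, -0.0, 1.763]
wrist_force: [-0.3, -0.6, 0.5]
finger_gap: 60.2
finger_force: 0.0
```

```bash
cat > chk.py <<'E'
from geo import *
p,d=camera("top");P=cloud("top",d);hsv=cv2.cvtColor(p,cv2.COLOR_RGB2HSV)
m=(hsv[...,0]>97)&(hsv[...,0]<125)&(hsv[...,1]>100)&(np.abs(P[...,2]-71)<8)
m[:170]=0;m[300:]=0;m[:,:280]=0;m[:,440:]=0
ys,xs=np.nonzero(m);Q=ray("top",np.c_[xs,ys],71)
t=np.radians(11.0);b=np.array([np.cos(t),np.sin(t),0]);v=np.array([-b[1],b[0],0]);F=np.array([566.8,51.05,71])
q=np.c_[(Q-F)@b,(Q-F)@v]; r=cv2.minAreaRect(q.astype(np.float32))
print("along bar / into bar",cv2.boxPoints(r).round(1).tolist(),r)
for k in range(-30,60,15):
    j=(q[:,0]>=k)&(q[:,0]<k+15)
    if j.any(): print(k,"foot edge",q[j,1].max().round(1))
s=manip.read_state();print(s['eef_pos'],s['wrist_force'],s['clock'])
E
python3 chk.py
```

```text
along bar / into bar [[-31.5, -17.200000762939453], [-31.5, -127.4000015258789], [60.70000076293945, -127.4000015258789], [60.70000076293945, -17.200000762939453]] ((14.586830139160156, -72.2838134765625), (92.21412658691406, 110.20733642578125), 0.021883459761738777)
-30 foot edge -17.2
-15 foot edge -17.5
0 foot edge -17.4
15 foot edge -17.3
30 foot edge -17.2
45 foot edge -17.5
[ 611.81942678 -110.02145018  -12.04316863] [-0.88173097 -0.53362483  0.52816624] 18.35
```

The housing is now square to the bar, with a gap of about 17 mm. I'll close it slowly, watching the force.

Request:
{"name": "jog_arm", "arguments": {"plan": [-0.0004,0.002,0,0,0,0,-0.0008,0.0039,0,0,0,0,-0.0011,0.0059,0,0,0,0,-0.0015,0.0079,0,0,0,0,-0.0019,0.0098,0,0,0,0,-0.0023,0.0118,0,0,0,0,-0.0027,0.0137,0,0,0,0,-0.0029,0.0147,0,0,0,0,-0.0031,0.0157,0,0,0,0,-0.0031,0.0157,0,0,0,0]}}

```text
clock: 19.35
eef_pos: [608.7, -94.5, -12.0]
eef_rot: [-3.142, -0.0, 1.763]
wrist_force: [0.7, -0.8, 0.3]
finger_gap: 60.1
finger_force: 0.5
```

Request:
{"name": "jog_arm", "arguments": {"plan": [-0.0001,0.0005,0,0,0,0,-0.0002,0.001,0,0,0,0,-0.0003,0.0015,0,0,0,0,-0.0004,0.002,0,0,0,0,-0.0004,0.002,0,0,0,0,-0.0004,0.002,0,0,0,0]}}

```text
clock: 19.95
eef_pos: [608.4, -92.9, -12.0]
eef_rot: [3.142, 0.0, 1.763]
wrist_force: [0.3, -4.9, -0.9]
finger_gap: 59.9
finger_force: 2.4
```

Request:
{"name": "jog_arm", "arguments": {"plan": [0,0.0003,0,0,0,0,-0.0001,0.0005,0,0,0,0,-0.0001,0.0007,0,0,0,0,-0.0002,0.001,0,0,0,0,-0.0002,0.001,0,0,0,0]}}

```text
clock: 20.45
eef_pos: [608.5, -92.9, -11.8]
eef_rot: [3.141, 0.001, 1.762]
wrist_force: [1.1, -10.3, 0.1]
finger_gap: 60.1
finger_force: 5.6
```

```bash
python3 chk.py
```

```text
along bar / into bar [[-31.399999618530273, -105.30000305175781], [60.400001525878906, -105.4000015258789], [60.599998474121094, -1.2999999523162842], [-31.200000762939453, -1.2000000476837158]] ((14.59805679321289, -53.2890510559082), (104.11235809326172, 91.86162567138672), 89.90705108642578)
-30 foot edge -1.2
-15 foot edge -1.5
0 foot edge -1.4
15 foot edge -1.2
30 foot edge -1.4
45 foot edge -1.3
[608.44355492 -92.87648441 -11.81544819] [  1.30140595 -11.2498415   -0.83007101] 20.5
```

Pushing further raised the force to 10 N with no movement, and the foot edge is square to within 0.3 mm, so it's seated. I'll back off, lift clear and verify.

Request:
{"name": "jog_arm", "arguments": {"plan": [0.0002,-0.001,0,0,0,0,0.0008,-0.004,0,0,0,0,0.0023,-0.0118,0,0,0,0,0.0046,-0.0236,0,0,0,0,0.0076,-0.0393,0,0,0,0,0.01,-0.052,0.01,0,0,0,0.01,-0.052,0.05,0,0,0,0.01,-0.06,0.09,0,0,0,0.01,-0.08,0.13,0,0,0,0.01,-0.1,0.17,0,0,0,0.01,-0.12,0.2,0,0,0,0.01,-0.12,0.2,0,0,0,0.01,-0.12,0.2,0,0,0]}}

```text
clock: 21.8
eef_pos: [618.0, -212.6, 188.3]
eef_rot: [3.141, 0.0, 1.761]
wrist_force: [-0.8, -0.3, -1.2]
finger_gap: 60.0
finger_force: 0.0
```

```bash
python3 chk.py
python3 - <<'E'
from geo import *
p,d=camera("scene");cv2.imwrite("pics/end.png",p[130:330,220:420,::-1].repeat(3,0).repeat(3,1))
E
```

```text
along bar / into bar [[-32.099998474121094, -1.100000023841858], [-32.0, -140.0], [60.5, -140.0], [60.400001525878906, -1.0]] ((14.22121810913086, -70.53105926513672), (92.50574493408203, 138.98196411132812), 0.021475106477737427)
-30 foot edge -1.6
-15 foot edge -1.0
0 foot edge -1.4
15 foot edge -1.2
30 foot edge -1.4
45 foot edge -1.3
[ 617.75849496 -211.90236616  187.24059754] [-0.06863432 -0.25385052 -0.09404967] 21.85
```

View pics/end.png

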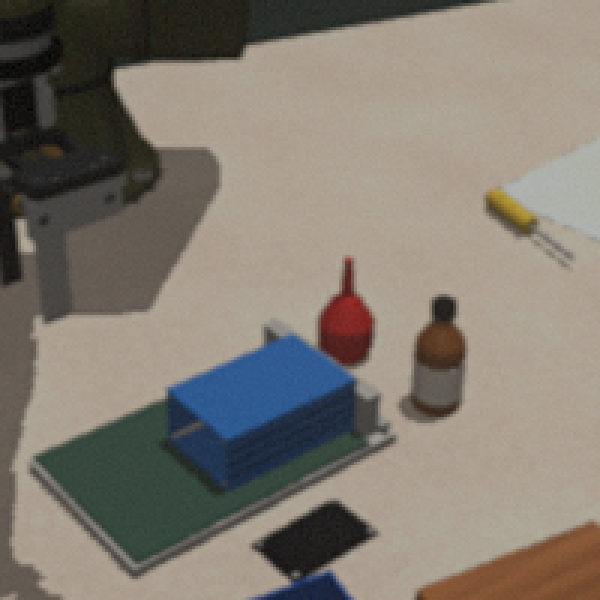

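The housing lies with its foot end against the bar at about (355,385) and its mouth toward the free end of the mat. The arm is clear, and the blower (347,330), solvent (438,360) and end panel (315,540) are where they were.

```bash
python3 -c "
from cell import manip
print(manip.sign_off())"
```

```text
the job is handed in; nothing more can be done
None
```

I tipped the housing over, eased it onto its side and pushed it flush and square against the stop bar, then handed it in at about 22 s with the arm clear and the bystanders in view unmoved; the real fingertips sit about 42 mm short of the reported TCP, which I corrected for.

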